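# Change the control bottle in a crowded reagent carrier

## Robot

A 7-joint arm with a two-finger parallel gripper is mounted at the origin on a cart in front of the work surface, level with it; the furniture and walls round the work are solid. World frame = base frame: x ahead of the robot, y to its left, z up, the work surface at z = 0. Lengths are in m, angles in rad, forces in N, time in s.
With the tool pointing down it reaches from about 0.4 to 0.85 m from the base axis. Payload 4.5 kg.
Tool frame: the origin (TCP) lies between the finger pads; the fingertips stand 11 mm ahead of it and the grasp point (between the pads) lies 8 mm behind it (r.nose_length is the distance from the TCP to the fingertips, in m); z points along the fingers, y is the line along which they close (so a half turn about z gives the same grasp; the last joint's range is limited). The gripper opens to 88 mm and grips with 3 to 60 N. Pads are 18 mm wide; open, the fingers measure 123 mm over their backs; the gripper's body (75 mm by 187 mm) begins 45 mm behind the grasp point.
Start: joints at [0.034, 0.689, -0.195, 1.565, 0.157, 0.902, -0.215], TCP at [0.625, 0, 0.25] pointing down, gripper open.
Joint ranges: [-3.01, 3.01], [-0.46, 2.08], [-1.47, 1.51], [0.13, 2.56], [-1, 4.14], [0.04, 2.09], [-2.66, 2.66]. Speed limits (rad/s): [2.57, 2.57, 3.14, 3.14, 3.14, 3.14, 3.14].

## Interface

Orientations are given as a unit quaternion [x, y, z, w].
In Python, from plant import get_state, snapshot, camera_model, r gives the robot as it stands.
- The arm moves only by the shell command python3 -m inch 'ROWS' [FORCE]. ROWS is text: rows parted by semicolons, each of 7 numbers parted by spaces: the opening, from -1 (shut) to 1 (fully open), then the shift along the tool's x, y, z in m, then the turn, a rotation vector about the tool's x, y, z in rad. A call has 1 to 20 rows; each row shifts and turns the commanded pose from where the row before left it, along the tool's axes as they then stand; what a row does not reach is not made up. A row lasts 1/12 s, in which the tool goes at most 41.7 mm and 7.16 degrees, less where a joint would pass 70% of its speed; a pose out of reach is approached as far as the arm can. A call is refused whole if a number of a shift passes 0.0417 or a number of a turn 0.125, either way. A call with a gripper value outside its range is refused whole. The fingers move at their own pace and stop on an object; FORCE is the grip in N (left out, the last holds). Time passes only in rows, so rows that do not move let the fingers close. It gives the time, the measured TCP pose, the force, the opening and the grip force at its end, in the units of the state.
- get_state(): the state, without advancing time (a new reading comes with each control period).
- snapshot(name): name is "scene" or "side" or "wrist"; returns (picture, depth): 384x512x3 uint8, red, green, blue; 384x512 float32, m along the optical axis (not along the pixel's ray), 0 where there is no reading.
- camera_model(name): a dict with "intrinsics" (3x3 intrinsics, pixels), "dist" ([k1, k2, p1, p2, k3] as OpenCV has them; the pictures are not rectified), "view" (4x4, takes a point from world to camera coordinates). Camera axes: x right, y down, z forward; pixel columns grow to the right and rows downward; lengths in m; the calibration is good to about 2 mm. A picture is of the moment at which its call begins: read the wrist's pose just before it. camera_model takes no time and is no camera call; for the wrist camera it gives the pose at the moment of the call.
- r.finish_job(): hands the job in; it is judged then, once.
The state is a dict: "clock": time; "q": joint angles; "qd": joint speeds; "joint_torque": joint torques, N m; "tool_pos": TCP position; "eef_rot": TCP orientation; "contact_force": force on the tool from outside, world axes, zero at the start; "moment": the same for the moment, N m; "opening": opening from 0.0 (shut) to 1.0 (fully open); "finger_force": force on a finger pad.
Only numpy, scipy, OpenCV 4.12 (cv2) and the standard library are available. Lean on these libraries where they do the work, as an engineer would, in place of code of your own. Each camera call takes 0.05 s, during which the arm holds its last target. There are 200 camera calls.

## Task

Change the control bottle in the grey reagent carrier: the red-capped one in the black cup is finished, but the two larger bottles crowd it in, so first lift both of those out and stand them on the teal mat. Then stand the red-capped bottle in the steel tray, put the yellow-capped one in the black cup in its place, and only after that return the larger bottles to the carrier, each to the cup of its cap's colour. Keep every bottle upright, set it down rather than drop it, and leave it fully seated and let go.

Things in the scene. Friction and masses are not known exactly. Their poses are not given: they have to be found in the camera images.
- blue_bottle_center (a point): larger white round bottle with a blue ribbed screw cap and a blue band on its label. Body 46 mm in diameter, straight from the foot to 67 mm up, then a shoulder; cap 42 mm in diameter from 80 mm up; 101 mm tall in all, 0.07 to 0.14 kg. The point is on its axis 50 mm above its foot; z is up along the bottle. At the start it stands in the blue cup, its foot 10 mm above the worktop.
- green_bottle_center (a point): larger white round bottle with a green ribbed screw cap and a blue band on its label. Body 46 mm in diameter, straight from the foot to 67 mm up, then a shoulder; cap 42 mm in diameter from 80 mm up; 101 mm tall in all, 0.07 to 0.14 kg. The point is on its axis 50 mm above its foot; z is up along the bottle. At the start it stands in the green cup, its foot 10 mm above the worktop.
- red_control_center (a point): small white round dropper bottle, red screw cap. Body 28 mm in diameter from the foot to 47 mm up, then a shoulder; cap 24 mm in diameter from 52 mm up; 71 mm tall in all, 0.02 to 0.03 kg. The point is on its axis 35 mm above its foot; z is up along the bottle. The finished control: at the start it stands in the black cup, its foot 10 mm above the worktop.
- yellow_control_center (a point): small white round dropper bottle, yellow screw cap. Body 28 mm in diameter from the foot to 47 mm up, then a shoulder; cap 24 mm in diameter from 52 mm up; 71 mm tall in all, 0.02 to 0.03 kg. The point is on its axis 35 mm above its foot; z is up along the bottle. The fresh control: at the start it stands on the worktop to one side of the carrier.
- blue_adapter: blue plastic cup that fits the blue-capped bottle, fixed in the grey carrier (100 x 182 mm). Origin on its axis at its underside, 6 mm above the worktop; z up. Cup floor 4 mm, rim 22 mm above the origin; 66 mm across the rim. Bore 54 mm, flaring to 62 mm at the rim. The blue and green cups stand left and right in either order, axes 98 mm apart; the black cup lies between them, 20 mm farther back.
- green_adapter: green plastic cup that fits the green-capped bottle, fixed in the grey carrier (100 x 182 mm). Origin on its axis at its underside, 6 mm above the worktop; z up. Cup floor 4 mm, rim 22 mm above the origin; 66 mm across the rim. Bore 54 mm, flaring to 62 mm at the rim. The blue and green cups stand left and right in either order, axes 98 mm apart; the black cup lies between them, 20 mm farther back.
- black_adapter: black plastic cup for a control bottle, fixed in the grey carrier. Origin on its axis at its underside, 6 mm above the worktop; z up, x to the back of the carrier, y to its left. Cup floor 4 mm, rim 13 mm above the origin; 45 mm across the rim. Bore 36 mm, flaring to 41 mm at the rim. The carrier's white upright handle, 54 mm wide and 68 mm high, stands behind it, 25 mm from its axis.
- mat: teal flat mat on the worktop, 126 mm along its x, 180 mm along its y, 3 mm thick with a 4 mm wide, 4.5 mm high edge, fixed: the side area for the two larger bottles. Origin at the centre of its underside, on the worktop; z up.
- used_tray: low open stainless steel tray for used bottles, 110 mm along its x, 130 mm along its y, walls 3 mm thick and 22 mm high, floor 3 mm thick, fixed. Origin at the centre of its underside, on the worktop; z up.
Not all that is in view belongs to the job. What is shaped like the part that bears green_bottle_center but brown, orange or purple is not meant.

How it is judged:
On the way, in this order (a step that is already met when the one before it is completed fails the run):
1. both larger bottles stand upright on the teal mat, let go (x of blue_bottle_center in the frame of mat between -0.061 and 0.061 m and y of blue_bottle_center in the frame of mat between -0.088 and 0.088 m and z of blue_bottle_center in the frame of mat between 0.049 and 0.057 m and linear speed of each of blue_bottle, green_bottle below 0.02 m/s and angle between each of blue_bottle_center, green_bottle_center's own z axis and vertical below 0.1 rad and contact force between each of blue_bottle, green_bottle and the fingers below 0.05 N and x of green_bottle_center in the frame of mat between -0.061 and 0.061 m and y of green_bottle_center in the frame of mat between -0.088 and 0.088 m and z of green_bottle_center in the frame of mat between 0.049 and 0.057 m), for 0.2 s.
2. with both larger bottles still on the mat, the red-capped bottle stands upright in the steel tray, let go (all of step 1 and x of red_control_center in the frame of used_tray between -0.052 and 0.052 m and y of red_control_center in the frame of used_tray between -0.062 and 0.062 m and z of red_control_center in the frame of used_tray between 0.033 and 0.043 m and linear speed of red_control below 0.02 m/s and angle between red_control_center's own z axis and vertical below 0.1 rad and contact force between red_control and the fingers below 0.05 N), for 0.2 s.
3. with both larger bottles still on the mat, the yellow-capped bottle is seated in the black cup, let go (all of step 2 and horizontal distance between yellow_control_center and black_adapter below 0.01 m and z of yellow_control_center in the frame of black_adapter between 0.035 and 0.043 m and linear speed of yellow_control below 0.02 m/s and angle between yellow_control_center's own z axis and vertical below 0.1 rad and contact force between yellow_control and the fingers below 0.05 N), for 0.2 s.
At the end, for the whole second after the job is handed in: Blue cap in blue cup, green cap in green cup, yellow cap in black cup (on the cup floor within 4 mm in height, 10 mm from its axis); red cap on the floor of the steel tray; all upright within 0.1 rad, still (under 20 mm/s) and released (horizontal distance between blue_bottle_center and blue_adapter below 0.01 m and z of blue_bottle_center in the frame of blue_adapter between 0.05 and 0.058 m and linear speed of each of blue_bottle, green_bottle, yellow_control, red_control below 0.02 m/s and angle between each of blue_bottle_center, green_bottle_center, yellow_control_center, red_control_center's own z axis and vertical below 0.1 rad and contact force between each of blue_bottle, green_bottle, yellow_control, red_control and the fingers below 0.05 N and horizontal distance between green_bottle_center and green_adapter below 0.01 m and z of green_bottle_center in the frame of green_adapter between 0.05 and 0.058 m and horizontal distance between yellow_control_center and black_adapter below 0.01 m and z of yellow_control_center in the frame of black_adapter between 0.035 and 0.043 m and x of red_control_center in the frame of used_tray between -0.052 and 0.052 m and y of red_control_center in the frame of used_tray between -0.062 and 0.062 m and z of red_control_center in the frame of used_tray between 0.033 and 0.043 m); the robot touches nothing.
It fails at once if a bottle is tipped by more than 0.6 rad (angle between any of blue_bottle_center, green_bottle_center, red_control_center, yellow_control_center's own z axis and vertical above 0.6 rad).
It fails at once if a bottle is dropped (let go more than about 30 mm above what it lands on) ((linear speed of blue_bottle above 0.75 m/s and contact force between blue_bottle and the fingers below 0.05 N) or (linear speed of green_bottle above 0.75 m/s and contact force between green_bottle and the fingers below 0.05 N) or (linear speed of red_control above 0.75 m/s and contact force between red_control and the fingers below 0.05 N) or (linear speed of yellow_control above 0.75 m/s and contact force between yellow_control and the fingers below 0.05 N)).
It also fails if it takes over 136 s, if anything falls off the work surface, if the arm or the gripper's body presses on something with over 40 N, if the wrist force passes 120 N, or if a joint passes its speed limit or range.

## Working session

There is one attempt and no reset: what is moved stays moved. The work goes in short steps, Python scripts to look and compute and a shell command to move; the robot and the scene stay as the last step left them, time stands still between calls to the robot, and variables do not carry over. Pictures are saved under pics/ and viewed, at most 14 in all, crops included, and the job is handed in when it is done.

```bash
ls; mkdir -p pics; python3 - <<'E'
from plant import *
import cv2,numpy as np
for n in("scene","side"):
    p,d=snapshot(n); cv2.imwrite(f"pics/{n}0.png",cv2.resize(p[:,:,::-1],(800,600))); np.save(n+"_d.npy",d); np.save(n+"_p.npy",p)
s=get_state();print(s)
E
```

```text
pics
{'clock': 0.1, 'q': array([ 0.0337679 ,  0.6899111 , -0.19452694,  1.56619047,  0.15730532,
        0.90253843, -0.21511369]), 'qd': array([-0.0002653 , -0.00091756, -0.00010035, -0.00313671, -0.00169314,
        0.00103863,  0.0002814 ]), 'joint_torque': array([-3.08775299e-03, -5.28501892e+01, -1.27141513e+00, -1.53837240e+01,
       -5.25604945e-02,  1.96265515e-03,  5.71585565e-05]), 'tool_pos': array([ 6.24461758e-01, -2.11998393e-05,  2.48996761e-01]), 'eef_rot': array([ 7.07072162e-01,  7.07140914e-01, -6.27147854e-04, -5.40192695e-04]), 'contact_force': array([-0.27958929,  0.11832633,  0.14046113]), 'moment': array([-0.0343492 ,  0.00170282,  0.00495308]), 'finger_force': 0.0, 'opening': 1.0032867580217029}
```

View pics/scene0.png

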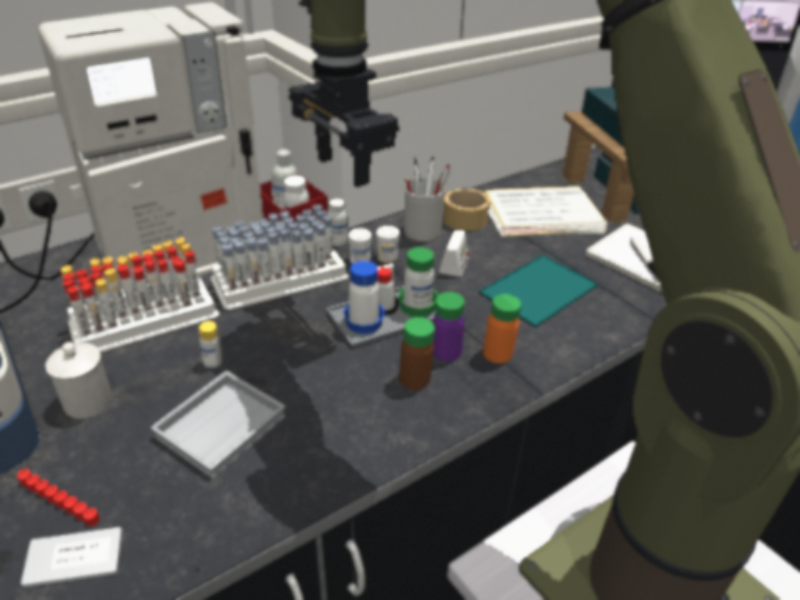

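View pics/side0.png

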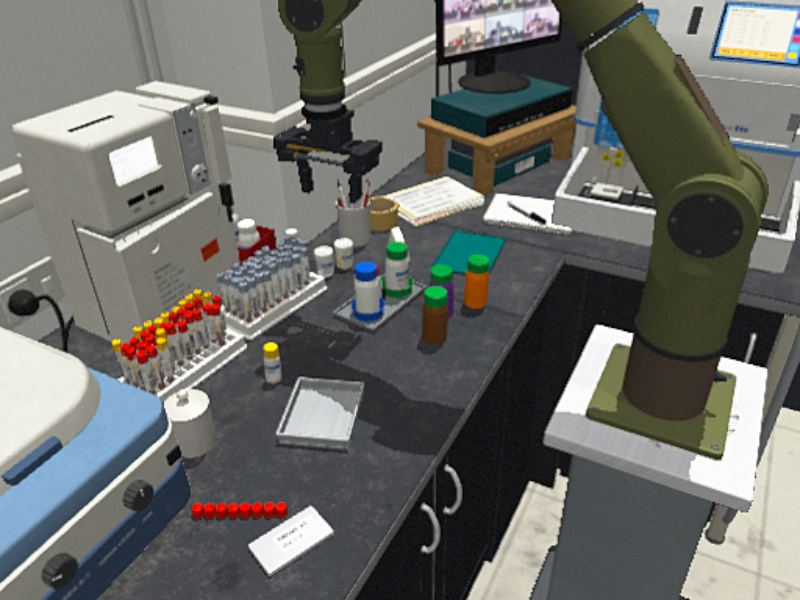

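Side/scene show the blue cap at side (367,268), green (397,248), yellow (272,348), tray about (320,412), mat about (470,252), and decoys with green caps on brown, purple and orange bodies. Next I measure these points and take a wrist look.

```bash
cat > h.py <<'E'
from plant import *
import cv2,numpy as np
def ray(m,u,v):
    K=np.array(m["intrinsics"]);D=np.array(m["dist"]);V=np.array(m["view"])
    x,y=cv2.undistortPoints(np.array([[[u,v]]],float),K,D)[0,0]
    R=V[:3,:3];c=-R.T@V[:3,3]
    return c,R.T@np.array([x,y,1.])
def atz(m,u,v,z):
    c,d=ray(m,u,v); return c+d*(z-c[2])/d[2]
def proj(m,P):
    V=np.array(m["view"]);rv=cv2.Rodrigues(V[:3,:3])[0]
    return cv2.projectPoints(np.array(P,float).reshape(-1,3),rv,V[:3,3],np.array(m["intrinsics"]),np.array(m["dist"]))[0][:,0]
def dep(m,d,u,v):
    c,r_=ray(m,u,v); return c+r_*d[int(round(v)),int(round(u))]
def wrist(name):
    m=camera_model("wrist"); p,d=snapshot("wrist")
    np.savez(name,p=p,d=d,**{k:np.array(m[k]) for k in m})
    cv2.imwrite(f"pics/{name}.png",cv2.resize(p[:,:,::-1],(800,600),interpolation=cv2.INTER_CUBIC))
def load(name): return np.load(name+".npz")
E
python3 - <<'E'
from h import *
np.set_printoptions(precision=4,suppress=True)
m=camera_model("side");d=np.load("side_d.npy")
k=.64
for n,u,v,z in [("blue",367,266,.111),("green",397,246,.111),("yel",271.5,346,.071),("brown",435,291,.101),("purple",441,269,.101),("orange",478,260,.101),
 ("t1",303,379,.022),("t2",363,381,.022),("t3",350,449,.022),("t4",277,445,.022),("m1",453,231,.004),("m2",505,236,.004),("m3",489,276,.004),("m4",434,265,.004)]:
    print(n,atz(m,u*k,v*k,z),dep(m,d,u*k,v*k))
m=camera_model("scene");d=np.load("scene_d.npy")
for n,u,v,z in [("blue",363,266,.111),("green",420,253,.111),("red",384,271,.081),("yel",208,325,.071),("brown",419,325,.101),("purple",449,300,.101),("orange",507,302,.101),("t1",227,374,.022),("t2",284,410,.022),("t3",210,472,.022),("t4",152,428,.022),
 ("m1",546,257,.004),("m2",597,285,.004),("m3",536,323,.004),("m4",481,290,.004),("handle?",457,233,.068),("whcap",387,230,.06)]:
    print(n,atz(m,u*k,v*k,z),dep(m,d,u*k,v*k))
wrist("w0")
E
```

```text
blue [0.5518 0.0047 0.111 ] [0.5483 0.0104 0.115 ]
green [ 0.5368 -0.087   0.111 ] [ 0.5373 -0.0879  0.1104]
yel [0.601  0.2434 0.071 ] [0.6004 0.2441 0.0717]
brown [0.4074 0.0121 0.101 ] [0.4059 0.0154 0.1034]
purple [ 0.4295 -0.0611  0.101 ] [ 0.4285 -0.0588  0.1025]
orange [ 0.3796 -0.1222  0.101 ] [ 0.3786 -0.1193  0.1028]
t1 [0.5421 0.2446 0.022 ] [0.5432 0.2432 0.0205]
t2 [0.449  0.2038 0.022 ] [0.4477 0.2058 0.024 ]
t3 [0.3888 0.3448 0.022 ] [ 0.4011  0.3272 -0.0004]
t4 [0.4909 0.3873 0.022 ] [0.5051 0.3722 0.0013]
m1 [ 0.5419 -0.375   0.004 ] [ 0.5373 -0.3643  0.0103]
m2 [ 0.423  -0.4051  0.004 ] [ 0.4257 -0.4133 -0.0007]
m3 [ 0.3918 -0.2246  0.004 ] [ 0.3928 -0.2275  0.002 ]
m4 [ 0.5157 -0.2144  0.004 ] [-0.0181  0.9292  0.7643]
blue [0.5576 0.0062 0.111 ] [0.5576 0.0062 0.111 ]
green [ 0.5391 -0.0878  0.111 ] [ 0.5389 -0.0876  0.1112]
red [ 0.5649 -0.0376  0.081 ] [ 0.5655 -0.0381  0.0805]
yel [0.6031 0.2417 0.071 ] [0.6067 0.2407 0.0681]
brown [0.407  0.0123 0.101 ] [0.4065 0.0126 0.1014]
purple [ 0.4287 -0.0579  0.101 ] [ 0.4281 -0.0574  0.1015]
orange [ 0.3785 -0.125   0.101 ] [ 0.3775 -0.1238  0.1022]
t1 [0.5453 0.2446 0.022 ] [0.5498 0.2432 0.0177]
t2 [0.4385 0.2096 0.022 ] [ 0.4583  0.2013 -0.0001]
t3 [0.3965 0.3323 0.022 ] [0.4066 0.33   0.0098]
t4 [0.5046 0.3675 0.022 ] [0.5038 0.3676 0.0228]
m1 [ 0.5292 -0.3794  0.004 ] [ 0.529  -0.3791  0.0042]
m2 [ 0.4151 -0.3905  0.004 ] [ 0.4148 -0.3902  0.0043]
m3 [ 0.3988 -0.2236  0.004 ] [ 0.3971 -0.2215  0.0061]
m4 [ 0.5172 -0.2086  0.004 ] [ 0.5134 -0.2047  0.0079]
handle? [ 0.6073 -0.2227  0.068 ] [ 0.6215 -0.2355  0.0565]
whcap [ 0.694  -0.1325  0.06  ] [ 0.6964 -0.1342  0.0583]
```

View pics/w0.png

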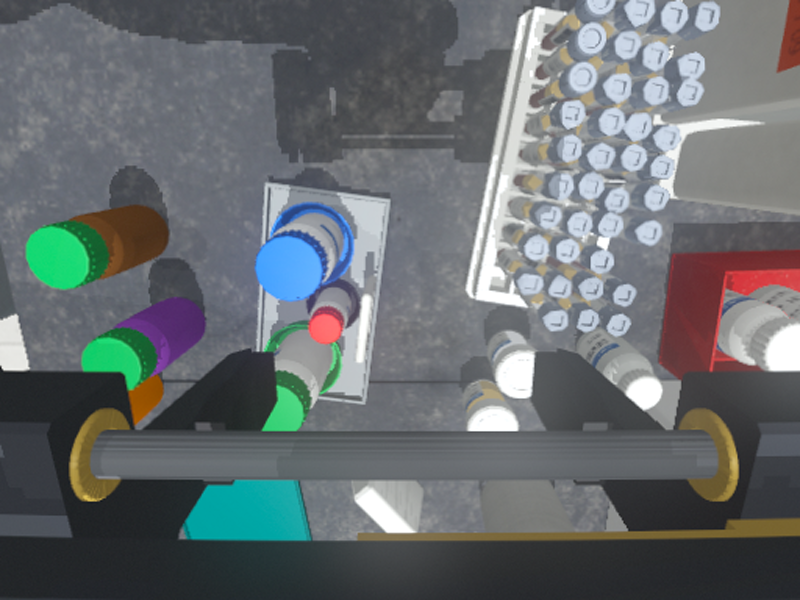

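Wrist view: blue cap (290,266), red cap (325,325), green cap partly hidden (~285,400), carrier corners (266,183), (390,198), (365,404), with its handle at (365,328) behind red. I work out the carrier pose and a first move.

```bash
cat >> h.py <<'E'
from scipy.spatial.transform import Rotation as Ro
def delta(x,y,z,yaw=None):
    """tool-frame shift to world target; yaw = world angle of closing axis (tool y); turn first, then shift"""
    s=get_state();R=Ro.from_quat(s["eef_rot"]);M=R.as_matrix()
    cur=np.arctan2(M[1,1],M[0,1]); 
    if yaw is not None:
        Rt=Ro.from_matrix(np.array([[-np.sin(yaw),np.cos(yaw),0],[np.cos(yaw),np.sin(yaw),0],[0,0,-1]]))
        if np.dot(Rt.as_matrix()[:,1],M[:,1])<0: Rt=Rt*Ro.from_rotvec([0,0,np.pi])
    else: Rt=R
    rv=(R.inv()*Rt).as_rotvec()
    sh=Rt.inv().apply(np.array([x,y,z])-s["tool_pos"])
    print("t%.2f"%s["clock"],"tcp",s["tool_pos"].round(4),"yaw %.3f"%cur,"turn",rv.round(3),"shift",sh.round(4))
E
python3 - <<'E'
from h import *
np.set_printoptions(precision=4,suppress=True)
m=load("w0");k=.64;d=m["d"]
c,_=ray(m,0,0);print("cam",c,"axis",m["view"][2,:3])
for n,u,v,z in [("blue",290,266,.111),("green",287,402,.111),("red",325,325,.081),("c1",266,183,.01),("c2",390,198,.01),("c3",365,404,.01),("brim",313,242,.028),("grim",305,365,.028),("blackrim",333,303,.019),("h1",369,296,.07),("h2",362,360,.07)]:
    print(n,atz(m,u*k,v*k,z),dep(m,d,u*k,v*k))
delta(.5555,.0055,.14,-.187)
E
```

```text
cam [0.625  0.0695 0.3834] axis [-0.0011 -0.2711 -0.9625]
blue [0.5569 0.0116 0.111 ] [0.5567 0.0114 0.1102]
green [ 0.5488 -0.0788  0.111 ] [ 0.5488 -0.0788  0.111 ]
red [ 0.5708 -0.0362  0.081 ] [ 0.5706 -0.0365  0.0803]
c1 [0.5171 0.0564 0.01  ] [0.5174 0.0565 0.0112]
c2 [0.614  0.0447 0.01  ] [0.614  0.0445 0.0071]
c3 [ 0.5902 -0.1356  0.01  ] [ 0.5892 -0.1417 -0.001 ]
brim [0.5551 0.0127 0.028 ] [0.57   0.0248 0.1038]
grim [ 0.543  -0.0898  0.028 ] [ 0.5544 -0.0676  0.0774]
blackrim [ 0.5671 -0.0389  0.019 ] [ 0.5736 -0.0266  0.0601]
h1 [ 0.6006 -0.0186  0.07  ] [ 0.6003 -0.0196  0.0665]
h2 [ 0.5945 -0.067   0.07  ] [ 0.5942 -0.0682  0.0672]
t0.15 tcp [ 0.6246 -0.      0.2491] yaw 0.000 turn [-0.001  0.     0.187] shift [-0.0074 -0.0689  0.1091]
```

```bash
python3 -m inch '1 0 0 0 0 0 0.0635; 1 0 0 0 0 0 0.0635; 1 -0.029 -0.029 0 0 0 0; 1 -0.029 -0.029 0 0 0 0; 1 0 0 0 0 0 0; 1 0 0 0 0 0 0; 1 0 0 0 0 0 0'; python3 -c "
from h import *
wrist('w1');delta(.5565,.0105,.14)"
```

```text
clock: 0.73
tool_pos: [0.5608, -0.0498, 0.25]
eef_rot: [0.751, 0.661, 0.001, 0.0]
contact_force: [0.2, 0.8, 0.3]
opening: 1.002
finger_force: 0.0
t0.78 tcp [ 0.5613 -0.0492  0.25  ] yaw -0.126 turn [0. 0. 0.] shift [ 0.0585 -0.0125  0.11  ]
```

View pics/w1.png

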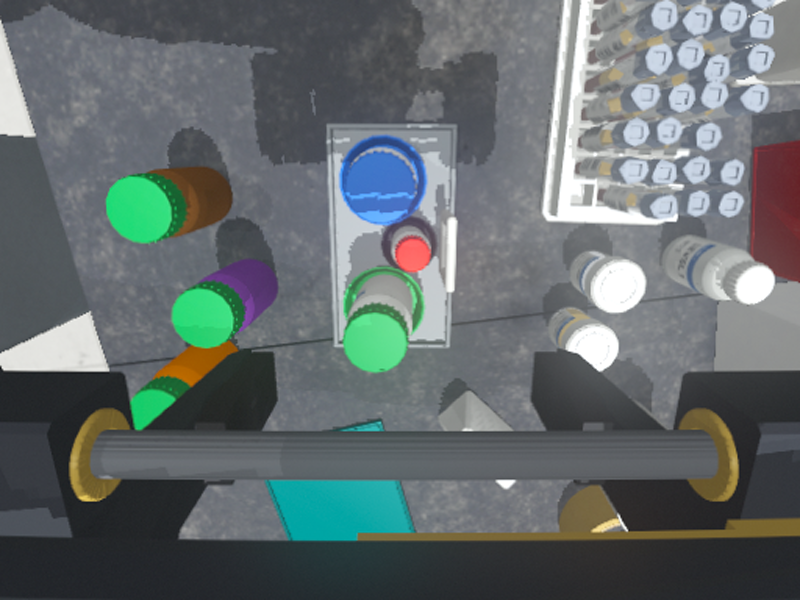

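Clear view: blue cap (380,187), green cap (376,339), red cap (412,254), carrier corners (327,124), (457,124), (449,347), (334,347), handle top (451,216)–(451,290).

```bash
python3 - <<'E'
from h import *
np.set_printoptions(precision=4,suppress=True)
m=load("w1");k=.64;d=m["d"]
P={}
for n,u,v,z in [("blue",380,187,.111),("green",376,339,.111),("red",412,254,.081),("c1",327,124,.01),("c2",457,124,.01),("c3",449,347,.01),("c4",334,347,.01),("brim",383,180,.028),("grim",383,303,.028),("h1",451,217,.07),("h2",451,290,.07)]:
    P[n]=atz(m,u*k,v*k,z);print(n,P[n],dep(m,d,u*k,v*k))
cc=sum(P[c] for c in("c1","c2","c3","c4"))/4
print("carrier c",cc)
c,_=ray(m,0,0);print("cam",c,m["view"][:3,:3])
E
```

```text
blue [0.5554 0.009  0.111 ] [0.5553 0.009  0.1092]
green [ 0.5399 -0.0825  0.111 ] [ 0.5397 -0.0832  0.1093]
red [ 0.5687 -0.0375  0.081 ] [ 0.5687 -0.0377  0.0801]
c1 [0.5168 0.0569 0.01  ] [ 0.5152  0.0579 -0.0007]
c2 [0.6147 0.0443 0.01  ] [ 0.616   0.045  -0.0013]
c3 [ 0.5902 -0.1354  0.01  ] [ 0.5901 -0.1347  0.0115]
c4 [ 0.4919 -0.1227  0.01  ] [ 0.4895 -0.127  -0.0013]
brim [0.554  0.0108 0.028 ] [0.5576 0.0127 0.1103]
grim [ 0.5408 -0.0837  0.028 ] [ 0.5455 -0.0669  0.0862]
h1 [ 0.5977 -0.0179  0.07  ] [ 0.598  -0.0183  0.0666]
h2 [ 0.5926 -0.0683  0.07  ] [ 0.5928 -0.0691  0.067 ]
carrier c [ 0.5534 -0.0392  0.01  ]
cam [0.5697 0.019  0.3844] [[ 0.9919 -0.1273  0.0017]
 [-0.123  -0.9549  0.2702]
 [-0.0328 -0.2682 -0.9628]]
```

```bash
python3 -m inch '0.6 0.029 -0.0066 0 0 0 0; 0.6 0.0285 -0.0066 0 0 0 0; 0.6 0 0 0.036 0 0 0; 0.6 0 0 0.036 0 0 0; 0.6 0 0 0.036 0 0 0; 0.6 0 0 0.036 0 0 0; 0.6 0 0 0.022 0 0 0; 0.6 0 0 0.02 0 0 0; 0.6 0 0 0 0 0 0; 0.6 0 0 0 0 0 0; 0.6 0 0 0 0 0 0; -1 0 0 0 0 0 0; -1 0 0 0 0 0 0; -1 0 0 0 0 0 0; -1 0 0 0 0 0 0; -1 0 0 0 0 0 0; -1 0 0 0 0 0 0; -1 0 0 0 0 0 0' 20; python3 -c "
from h import *
delta(.460,-.258,.16)"
```

```text
clock: 2.28
tool_pos: [0.5546, 0.0087, 0.0644]
eef_rot: [0.751, 0.661, 0.0, 0.0]
contact_force: [-1.6, -0.3, 7.1]
opening: 0.509
finger_force: 19.8
t2.28 tcp [0.5546 0.0087 0.0644] yaw -0.127 turn [0. 0. 0.] shift [-0.2765 -0.06   -0.0957]
```

```bash
python3 -m inch '-1 0 0 -0.015 0 0 0; -1 0 0 -0.03 0 0 0; -1 0 0 -0.04 0 0 0; -1 0 0 -0.04 0 0 0; -1 0 0 -0.015 0 0 0; -1 -0.015 -0.0012 0 0 0 0; -1 -0.03 -0.0034 0 0 0 0; -1 -0.035 -0.0037 0 0 0 0; -1 -0.035 -0.0037 0 0 0 0; -1 -0.035 -0.0037 0 0 0 0; -1 -0.035 -0.0037 0 0 0 0; -1 -0.035 -0.0037 0 0 0 0; -1 -0.035 -0.0037 0 0 0 0; -1 -0.035 -0.0037 0 0 0 0; -1 -0.035 -0.0037 0 0 0 0; -1 -0.0225 -0.003 0 0 0 0; -1 -0.012 -0.001 0 0 0 0; -1 0 0 0 0 0 0; -1 0 0 0 0 0 0'; python3 -c "
from h import *
wrist('w2')
delta(.471,-.343,.0585)"
```

```text
clock: 3.87
tool_pos: [0.4711, -0.342, 0.2034]
eef_rot: [0.75, 0.661, 0.001, -0.001]
contact_force: [-0.3, 0.8, -2.1]
opening: 0.509
finger_force: 19.8
t3.92 tcp [ 0.4718 -0.3408  0.2036] yaw -0.124 turn [0. 0. 0.] shift [-0.0026 -0.0005  0.1451]
```

View pics/w2.png

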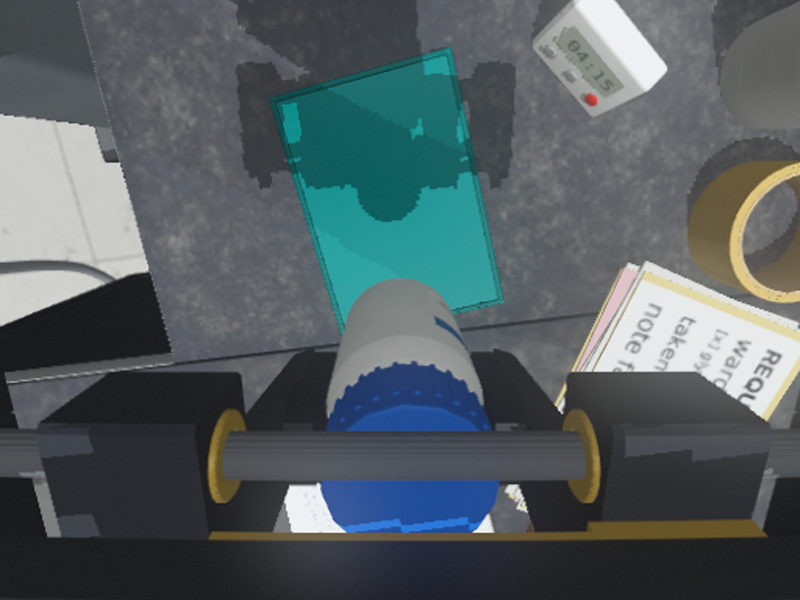

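Mat corners at (273,97), (450,49), (503,302); held blue bottle fine.

```bash
python3 - <<'E'
from h import *
m=load("w2");k=.64
a,b,c=[atz(m,u*k,v*k,.0045)[:2] for u,v in((273,97),(450,49),(503,302))]
print(a,b,c,np.linalg.norm(a-b),np.linalg.norm(b-c))
cen=(a+c)/2; ya=(b-c)/np.linalg.norm(b-c); print("cen",cen,ya,"B",cen-.047*ya,"A",cen+.047*ya)
B=cen-.047*ya; delta(B[0],B[1],.0585)
E
```

```text
[ 0.39969383 -0.21766327] [ 0.51992127 -0.20371152] [ 0.54178871 -0.37970611] 0.12103424294415861 0.1773479096867375
cen [ 0.47074127 -0.29868469] [-0.12330253  0.99236913] B [ 0.47653649 -0.34532604] A [ 0.46494605 -0.25204334]
t3.92 tcp [ 0.4718 -0.3408  0.2036] yaw -0.124 turn [0. 0. 0.] shift [-0.0042  0.0053  0.1451]
```

```bash
python3 -m inch '-1 -0.004 0.005 0.02 0 0 0; -1 0 0 0.036 0 0 0; -1 0 0 0.036 0 0 0; -1 0 0 0.03 0 0 0; -1 0 0 0.012 0 0 0; -1 0 0 0.006 0 0 0; -1 0 0 0.004 0 0 0; -1 0 0 0 0 0 0; -1 0 0 0 0 0 0; -1 0 0 0.001 0 0 0; -1 0 0 0 0 0 0'
```

```text
clock: 4.83
tool_pos: [0.476, -0.3483, 0.0599]
eef_rot: [0.751, 0.661, 0.0, 0.001]
contact_force: [0.6, -0.4, -0.9]
opening: 0.509
finger_force: 19.8
```

```bash
python3 -m inch '-1 0 0 0.0012 0 0 0; -1 0 0 0.001 0 0 0; -1 0 0 0 0 0 0; -1 0 0 0 0 0 0'; python3 -m inch '0.7 0 0 0 0 0 0; 0.7 0 0 0 0 0 0; 0.7 0 0 0 0 0 0; 0.7 0 0 0 0 0 0; 0.7 0 0 0 0 0 0; 0.7 0 0 -0.03 0 0 0; 0.7 0 0 -0.04 0 0 0; 0.7 0 0 -0.04 0 0 0; 0.7 0 0 -0.03 0 0 0';  python3 -c "
from h import *
delta(.540,-.0825,.2)"
```

```text
clock: 5.17
tool_pos: [0.4757, -0.3481, 0.0574]
eef_rot: [0.751, 0.661, 0.0, 0.001]
contact_force: [-1.5, 0.1, 5.1]
opening: 0.51
finger_force: 19.8
clock: 5.92
tool_pos: [0.4759, -0.3481, 0.1993]
eef_rot: [0.751, 0.661, 0.0, 0.001]
contact_force: [0.7, -0.8, -0.2]
opening: 0.845
finger_force: 0.0
t5.92 tcp [ 0.4759 -0.3481  0.1993] yaw -0.127 turn [0. 0. 0.] shift [ 0.2715  0.0299 -0.0009]
```

```bash
python3 -m inch '0.6 0.025 0.003 0 0 0 0; 0.6 0.036 0.004 0 0 0 0; 0.6 0.036 0.004 0 0 0 0; 0.6 0.036 0.004 0 0 0 0; 0.6 0.036 0.004 0 0 0 0; 0.6 0.036 0.004 0 0 0 0; 0.6 0.036 0.004 0 0 0 0; 0.6 0.02 0.0025 0 0 0 0; 0.6 0.008 0.0005 0 0 0 0; 0.6 0 0 0 0 0 0; 0.6 0 0 0 0 0 0'; python3 -c "
from h import *
delta(.540,-.085,.064)"
```

```text
clock: 6.83
tool_pos: [0.5387, -0.0863, 0.1964]
eef_rot: [0.751, 0.66, -0.001, 0.0]
contact_force: [-0.4, -0.4, -0.4]
opening: 0.798
finger_force: 0.0
t6.83 tcp [ 0.5387 -0.0863  0.1964] yaw -0.128 turn [0. 0. 0.] shift [0.0017 0.0011 0.1324]
```

```bash
python3 -m inch '0.6 0.001 0.001 0.025 0 0 0; 0.6 0 0 0.036 0 0 0; 0.6 0 0 0.036 0 0 0; 0.6 0 0 0.022 0 0 0; 0.6 0 0 0.012 0 0 0; 0.6 0 0 0.002 0 0 0; 0.6 0 0 0 0 0 0; 0.6 0 0 0 0 0 0; -1 0 0 0 0 0 0; -1 0 0 0 0 0 0; -1 0 0 0 0 0 0; -1 0 0 0 0 0 0; -1 0 0 0 0 0 0; -1 0 0 0 0 0 0; -1 0 0 0 0 0 0' 20; python3 -m inch '-1 0 0 -0.015 0 0 0; -1 0 0 -0.03 0 0 0; -1 0 0 -0.04 0 0 0; -1 0 0 -0.04 0 0 0; -1 0 0 -0.01 0 0 0; -1 0 0 0 0 0 0'; python3 -c "
from h import *
delta(.465,-.254,.06)"
```

```text
clock: 8.08
tool_pos: [0.5405, -0.084, 0.0641]
eef_rot: [0.751, 0.661, 0.0, 0.0]
contact_force: [-0.9, 0.2, 6.1]
opening: 0.51
finger_force: 20.0
clock: 8.58
tool_pos: [0.5423, -0.0841, 0.2015]
eef_rot: [0.751, 0.661, 0.002, 0.002]
contact_force: [-0.3, 0.4, -1.7]
opening: 0.51
finger_force: 20.0
t8.58 tcp [ 0.5423 -0.0841  0.2015] yaw -0.127 turn [0. 0. 0.] shift [-0.1784 -0.0561  0.1411]
```

```bash
python3 -m inch '-1 -0.02 -0.006 0 0 0 0; -1 -0.035 -0.011 0 0 0 0; -1 -0.035 -0.011 0 0 0 0; -1 -0.035 -0.011 0 0 0 0; -1 -0.035 -0.011 0 0 0 0; -1 -0.0184 -0.006 0 0 0 0; -1 0 0 0 0 0 0; -1 0 0 0 0 0 0; -1 0 0 0.036 0 0 0; -1 0 0 0.036 0 0 0; -1 0 0 0.036 0 0 0; -1 0 0 0.016 0 0 0; -1 0 0 0.01 0 0 0; -1 0 0 0.006 0 0 0; -1 0 0 0 0 0 0; -1 0 0 0 0 0 0'
```

```text
clock: 9.92
tool_pos: [0.4631, -0.2531, 0.0588]
eef_rot: [0.75, 0.661, 0.001, 0.0]
contact_force: [-0.4, 1.3, -0.7]
opening: 0.513
finger_force: 19.9
```

```bash
python3 -m inch '-1 0 0 0.001 0 0 0; -1 0 0 0.0008 0 0 0; -1 0 0 0 0 0 0; -1 0 0 0 0 0 0'; python3 -m inch '0.7 0 0 0 0 0 0; 0.7 0 0 0 0 0 0; 0.7 0 0 0 0 0 0; 0.7 0 0 0 0 0 0; 0.7 0 0 0 0 0 0; 0.7 0 0 -0.03 0 0 0; 0.7 0 0 -0.04 0 0 0; 0.7 0 0 -0.04 0 0 0; 0.7 0 0 -0.03 0 0 0; 0.7 0.03 0.01 -0.02 0 0 0; 0.7 0.04 0.016 -0.02 0 0 0;0.7 0.04 0.016 -0.02 0 0 0;0.7 0.04 0.016 0 0 0 0;0.7 0.03 0.016 0 0 0 0; 0.7 0 0 0 0 0 0; 0.7 0 0 0 0 0 0'; python3 -c "
from h import *
wrist('w3')
p,d=snapshot('scene'); cv2.imwrite('pics/s1.png',p[120:260,180:420,::-1].repeat(3,0).repeat(3,1))
delta(.568,-.039,.2,1.442)"
```

```text
clock: 10.25
tool_pos: [0.4625, -0.2539, 0.0571]
eef_rot: [0.751, 0.661, 0.0, 0.0]
contact_force: [0.1, -0.5, -1.0]
opening: 0.514
finger_force: 19.9
clock: 11.58
tool_pos: [0.5533, -0.0925, 0.2518]
eef_rot: [0.749, 0.663, 0.001, -0.0]
contact_force: [-0.0, -1.1, -0.0]
opening: 0.848
finger_force: 0.0
t11.68 tcp [ 0.5516 -0.0963  0.2515] yaw -0.128 turn [-0.002 -0.    -1.57 ] shift [-0.0089  0.0589  0.0515]
```

View pics/w3.png

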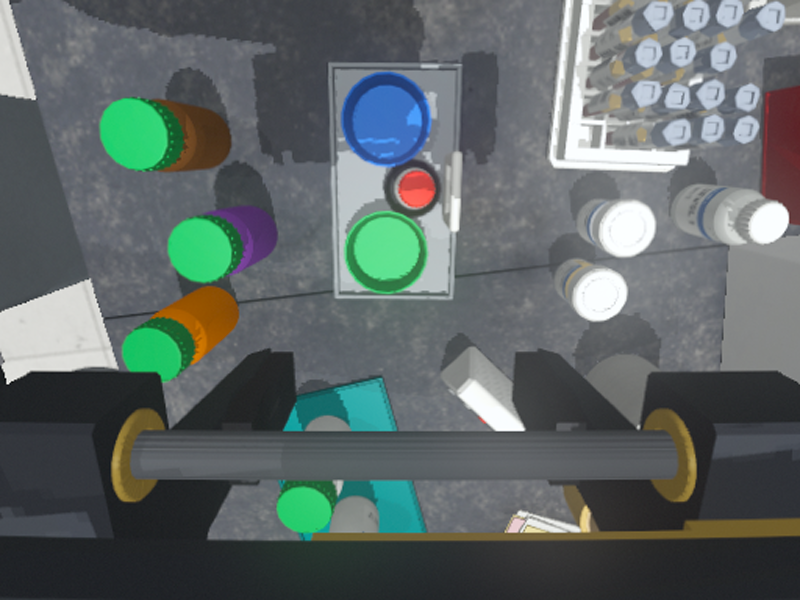

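View pics/s1.png

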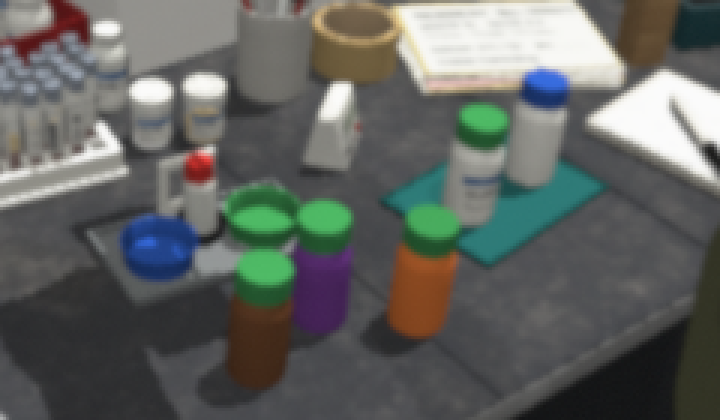

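Both large bottles stand on the mat. Empty cups: blue rim centre (386,118), green (386,252), black (412,188), red cap (417,188).

```bash
python3 - <<'E'
from h import *
np.set_printoptions(precision=4,suppress=True)
m=load("w3");k=.64;P={}
for n,u,v,z in [("blue",386,118,.028),("green",386,252,.028),("black",412,188,.019),("red",417,188,.081),("c1",330,64,.01),("c2",462,64,.01),("c3",451,298,.01),("c4",336,298,.01)]:
    P[n]=atz(m,u*k,v*k,z);print(n,P[n])
b,g=P["blue"],P["green"];print(np.linalg.norm(b-g),np.arctan2(-(b-g)[0],(b-g)[1]))
y=(b-g)/np.linalg.norm(b-g);x=np.array([y[1],-y[0],0]);print("black pred",(b+g)/2+.02*x,"carrier c",(P["c1"]+P["c2"]+P["c3"]+P["c4"])/4)
E
```

```text
blue [0.5539 0.0112 0.028 ]
green [ 0.541  -0.0862  0.028 ]
black [ 0.5669 -0.0408  0.019 ]
red [ 0.5693 -0.0383  0.081 ]
c1 [0.5173 0.0556 0.01  ]
c2 [0.6144 0.0437 0.01  ]
c3 [ 0.589  -0.1348  0.01  ]
c4 [ 0.4931 -0.1229  0.01  ]
0.09826283237318785 -0.13217334407597073
black pred [ 0.5673 -0.0401  0.028 ] carrier c [ 0.5534 -0.0396  0.01  ]
```

```bash
python3 -m inch '0.14 0 0 0 0 0 -0.1; 0.14 0 0 0 0 0 -0.1225; 0.14 0 0 0 0 0 -0.1225; 0.14 0 0 0 0 0 -0.1225; 0.14 0 0 0 0 0 -0.1225; 0.14 0 0 0 0 0 -0.1225; 0.14 0 0 0 0 0 -0.1225; 0.14 0 0 0 0 0 -0.1225; 0.14 0 0 0 0 0 -0.1225; 0.14 0 0 0 0 0 -0.1225; 0.14 0 0 0 0 0 -0.1225; 0.14 0 0 0 0 0 -0.1225; 0.14 0 0 0 0 0 -0.1225; 0.14 -0.005 0.03 0 0 0 0; 0.14 -0.004 0.029 0 0 0 0; 0.14 0 0 0 0 0 0; 0.14 0 0 0 0 0 0; 0.14 0 0 0 0 0 0'; python3 -c "
from h import *
delta(.5685,-.0387,.044,1.440)"
```

```text
clock: 13.18
tool_pos: [0.5682, -0.0401, 0.2514]
eef_rot: [0.065, 0.998, -0.001, -0.001]
contact_force: [0.3, -0.6, 0.4]
opening: 0.573
finger_force: 0.0
t13.18 tcp [ 0.5682 -0.0401  0.2514] yaw 1.441 turn [-0.002 -0.001  0.001] shift [-1.000e-04  1.500e-03  2.074e-01]
```

```bash
python3 -m inch '0.14 0 0.001 0.025 0 0 0; 0.14 0 0 0.036 0 0 0; 0.14 0 0 0.036 0 0 0; 0.14 0 0 0.036 0 0 0; 0.14 0 0 0.036 0 0 0; 0.14 0 0 0.022 0 0 0; 0.14 0 0 0.012 0 0 0; 0.14 0 0 0.004 0 0 0; 0.14 0 0 0 0 0 0; 0.14 0 0 0 0 0 0; -1 0 0 0 0 0 0; -1 0 0 0 0 0 0; -1 0 0 0 0 0 0; -1 0 0 0 0 0 0; -1 0 0 0 0 0 0; -1 0 0 0 0 0 0; -1 0 0 0 0 0 0' 10; python3 -m inch '-1 0 0 -0.01 0 0 0; -1 0 0 -0.02 0 0 0; -1 0 0 -0.035 0 0 0; -1 0 0 -0.03 0 0 0; -1 0 0 -0.01 0 0 0; -1 0 0 0 0 0 0'; python3 -c "
from h import *
delta(.4695,.2917,.0375)"
```

```text
clock: 14.6
tool_pos: [0.5697, -0.0371, 0.0454]
eef_rot: [0.064, 0.998, -0.0, 0.001]
contact_force: [1.1, -2.0, 5.6]
opening: 0.31
finger_force: 9.7
clock: 15.1
tool_pos: [0.5705, -0.0363, 0.1525]
eef_rot: [0.064, 0.998, 0.001, 0.002]
contact_force: [0.7, 0.0, -0.8]
opening: 0.322
finger_force: 9.6
t15.10 tcp [ 0.5705 -0.0363  0.1525] yaw 1.443 turn [0. 0. 0.] shift [0.1425 0.3123 0.1148]
```

```bash
python3 -m inch '-1 0.008 0.0175 0 0 0 0; -1 0.0158 0.0347 0 0 0 0; -1 0.0158 0.0347 0 0 0 0; -1 0.0158 0.0347 0 0 0 0; -1 0.0158 0.0347 0 0 0 0; -1 0.0158 0.0347 0 0 0 0; -1 0.0158 0.0347 0 0 0 0; -1 0.0158 0.0347 0 0 0 0; -1 0.0158 0.0347 0 0 0 0; -1 0.008 0.017 0 0 0 0; -1 0 0 0 0 0 0; -1 0 0 0 0 0 0; -1 0 0 0.03 0 0 0; -1 0 0 0.036 0 0 0; -1 0 0 0.02 0 0 0; -1 0 0 0.012 0 0 0; -1 0 0 0.006 0 0 0; -1 0 0 0 0 0 0'; python3 -c "
from h import *
delta(.4695,.2917,.0385)"
```

```text
clock: 16.6
tool_pos: [0.4673, 0.2883, 0.044]
eef_rot: [0.065, 0.998, -0.002, -0.001]
contact_force: [0.6, -0.4, -0.0]
opening: 0.313
finger_force: 9.6
t16.60 tcp [0.4673 0.2883 0.044 ] yaw 1.441 turn [0. 0. 0.] shift [-0.0017  0.0036  0.0055]
```

```bash
python3 -m inch '-1 0 0 0.003 0 0 0; -1 0 0 0.001 0 0 0; -1 0 0 0 0 0 0; -1 0 0 0 0 0 0; -1 0 0 0 0 0 0'; python3 -m inch '-1 0 0 0.001 0 0 0; -1 0 0 0 0 0 0; -1 0 0 0 0 0 0'
```

```text
clock: 17.02
tool_pos: [0.468, 0.2911, 0.0424]
eef_rot: [0.064, 0.998, 0.0, 0.0]
contact_force: [0.3, -0.2, -0.6]
opening: 0.311
finger_force: 9.6
clock: 17.27
tool_pos: [0.4677, 0.291, 0.0409]
eef_rot: [0.064, 0.998, 0.0, 0.0]
contact_force: [0.1, 0.3, -0.9]
opening: 0.315
finger_force: 9.6
```

```bash
python3 -m inch '-1 0 0 0.001 0 0 0; -1 0 0 0.001 0 0 0; -1 0 0 0 0 0 0; -1 0 0 0 0 0 0'; python3 -m inch '0.1 0 0 0 0 0 0; 0.1 0 0 0 0 0 0; 0.1 0 0 0 0 0 0; 0.1 0 0 0 0 0 0; 0.1 0 0 0 0 0 0; 0.1 0 0 -0.02 0 0 0; 0.1 0 0 -0.035 0 0 0; 0.1 0 0 -0.035 0 0 0; 0.1 0 0 -0.035 0 0 0; 0.1 0 0 -0.035 0 0 0; 0.1 0 0 0 0 0 0;0.1 0 0 0 0 0 0'; python3 -c "
from h import *
wrist('w4')
delta(.602,.243,.20)"
```

```text
clock: 17.6
tool_pos: [0.4676, 0.2909, 0.0387]
eef_rot: [0.064, 0.998, -0.0, -0.0]
contact_force: [0.2, 0.9, -0.2]
opening: 0.314
finger_force: 9.6
clock: 18.6
tool_pos: [0.4686, 0.2916, 0.2007]
eef_rot: [0.064, 0.998, 0.001, 0.002]
contact_force: [-0.2, -0.4, -0.5]
opening: 0.553
finger_force: 0.0
t18.65 tcp [0.4678 0.2907 0.1991] yaw 1.443 turn [0. 0. 0.] shift [-0.1392 -0.0301 -0.0008]
```

View pics/w4.png

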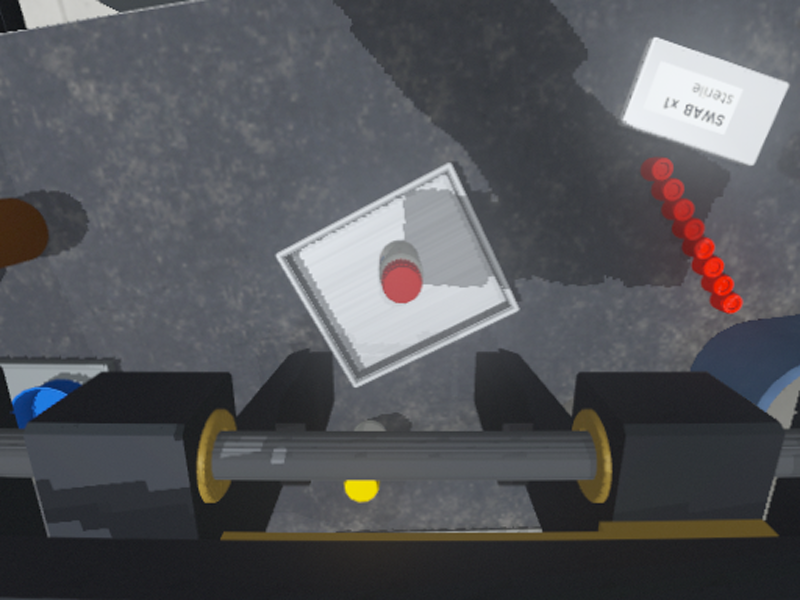

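Red stands upright mid-tray (402,280); yellow cap centre about (361,487), partly behind the spindle.

```bash
python3 -c "
from h import *
m=load('w4');print(atz(m,361*.64,485*.64,.071),atz(m,402*.64,281*.64,.074))"; python3 -m inch '0.1 -0.015 -0.003 0 0 0 0; 0.1 -0.03 -0.0065 0 0 0 0; 0.1 -0.03 -0.0065 0 0 0 0; 0.1 -0.03 -0.0065 0 0 0 0; 0.1 -0.024 -0.0055 0 0 0 0; 0.1 -0.01 -0.002 0 0 0 0; 0.1 0 0 0 0 0 0; 0.1 0 0 0 0 0 0; 0.1 0 0 0 0 0 0';  python3 -c "
from h import *
delta(.602,.243,.035)"
```

```text
[0.60092892 0.24615783 0.071     ] [0.46421062 0.29166278 0.074     ]
clock: 19.4
tool_pos: [0.5997, 0.2443, 0.1976]
eef_rot: [0.063, 0.998, -0.0, -0.001]
contact_force: [-0.0, 0.5, -0.6]
opening: 0.551
finger_force: 0.0
t19.40 tcp [0.5997 0.2443 0.1976] yaw 1.445 turn [0. 0. 0.] shift [-0.0029 -0.0008  0.1626]
```

```bash
python3 - <<'E'
from h import *
for n in("side","scene"):
    m=camera_model(n);d=np.load(n+"_d.npy");V=m["view"]
    uv=np.array([(u,v) for u in range(0,512,2) for v in range(0,384,2)],float)
    xy=cv2.undistortPoints(uv[:,None],np.array(m["intrinsics"]),np.array(m["dist"]))[:,0]
    z=d[uv[:,1].astype(int),uv[:,0].astype(int)]
    P=np.c_[xy*z[:,None],z]; W=(P-V[:3,3])@V[:3,:3]
    s=(z>0)&(W[:,2]>.06)&(W[:,2]<.2)&(W[:,1]>.13)&(W[:,1]<.36)&(W[:,0]>.55)&(W[:,0]<.72)
    Q=W[s]; Q=Q[np.hypot(Q[:,0]-.602,Q[:,1]-.243)>.02]
    print(n,len(Q),Q[np.argsort(Q[:,0])][:8].round(3))
E
```

```text
side 22 [[0.714 0.138 0.115]
 [0.715 0.139 0.108]
 [0.716 0.141 0.089]
 [0.717 0.137 0.065]
 [0.717 0.138 0.101]
 [0.717 0.241 0.102]
 [0.718 0.155 0.103]
 [0.718 0.153 0.109]]
scene 32 [[0.715 0.136 0.101]
 [0.716 0.234 0.101]
 [0.716 0.135 0.106]
 [0.716 0.134 0.07 ]
 [0.716 0.233 0.106]
 [0.717 0.234 0.071]
 [0.717 0.237 0.108]
 [0.718 0.238 0.102]]
```

Clear. Descend and grip yellow.

```bash
python3 -m inch '0.1 -0.003 0 0.02 0 0 0; 0.1 0 0 0.036 0 0 0; 0.1 0 0 0.036 0 0 0; 0.1 0 0 0.036 0 0 0; 0.1 0 0 0.02 0 0 0; 0.1 0 0 0.01 0 0 0; 0.1 0 0 0.004 0 0 0; 0.1 0 0 0 0 0 0; 0.1 0 0 0 0 0 0; -1 0 0 0 0 0 0; -1 0 0 0 0 0 0; -1 0 0 0 0 0 0; -1 0 0 0 0 0 0; -1 0 0 0 0 0 0; -1 0 0 0 0 0 0; -1 0 0 0 0 0 0' 10; python3 -m inch '-1 0 0 -0.01 0 0 0; -1 0 0 -0.02 0 0 0; -1 0 0 -0.035 0 0 0; -1 0 0 -0.035 0 0 0; -1 0 0 -0.02 0 0 0; -1 0 0 -0.01 0 0 0; -1 0 0 0 0 0 0; -1 0 0 0 0 0 0'; python3 -c "
from h import *
wrist('w5')
delta(.567,-.0405,.15,1.440)"
```

```text
clock: 20.73
tool_pos: [0.6051, 0.2438, 0.0374]
eef_rot: [0.064, 0.998, 0.001, 0.001]
contact_force: [-1.1, 1.2, 3.8]
opening: 0.311
finger_force: 9.7
clock: 21.4
tool_pos: [0.6043, 0.2424, 0.1662]
eef_rot: [0.064, 0.998, -0.001, -0.0]
contact_force: [0.2, 0.8, -1.0]
opening: 0.317
finger_force: 9.7
t21.45 tcp [0.6038 0.2421 0.1653] yaw 1.443 turn [-0.002 -0.002  0.003] shift [-0.0003 -0.285   0.0153]
```

View pics/w5.png

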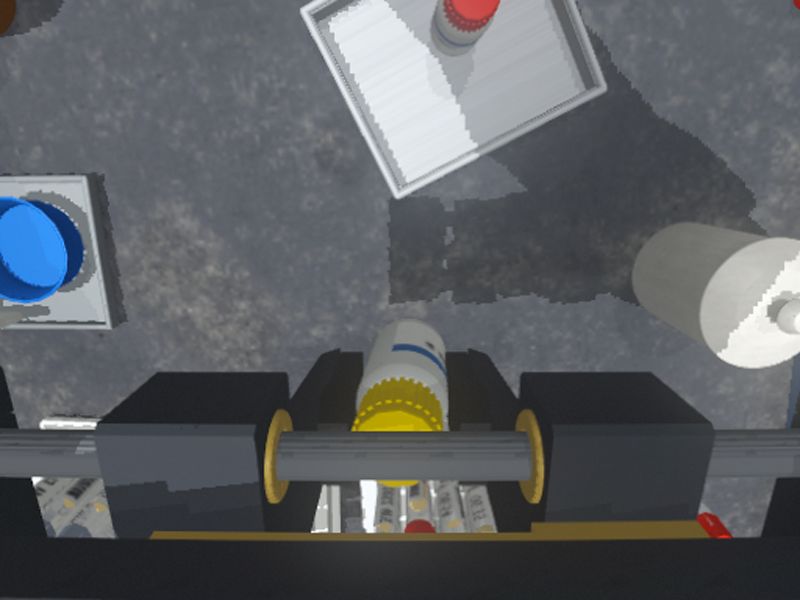

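```bash
python3 - <<'E'
from h import *
m=load("w5");T=np.array([.604,.2422,.1657])
for zz,rad in ((.0336,.012),(-.0374,.014)):
    print([ (proj(m,T+[rad*np.cos(a),rad*np.sin(a),zz])[0]/.64).round(0) for a in (0,np.pi/2,np.pi,-np.pi/2)])
E
```

```text
[array([408., 492.]), array([450., 446.]), array([396., 409.]), array([355., 457.])]
[array([407., 378.]), array([438., 342.]), array([398., 312.]), array([368., 350.])]
```

```bash
python3 -m inch '-1 0 -0.015 0 0 0 0.002; -1 0 -0.03 0 0 0 0; -1 0 -0.035 0 0 0 0; -1 0 -0.035 0 0 0 0; -1 0 -0.035 0 0 0 0; -1 0 -0.035 0 0 0 0; -1 0 -0.035 0 0 0 0; -1 0 -0.035 0 0 0 0; -1 0 -0.02 0 0 0 0; -1 0 -0.01 0 0 0 0; -1 0 0 0.02 0 0 0; -1 0 0 0.03 0 0 0; -1 0 0 0.02 0 0 0; -1 0 0 0 0 0 0; -1 0 0 0 0 0 0; -1 0 0 0 0 0 0'; python3 -c "
from h import *
delta(.567,-.0405,.0485)
wrist('w6')"
```

```text
clock: 22.78
tool_pos: [0.5681, -0.0387, 0.0974]
eef_rot: [0.064, 0.998, 0.0, 0.0]
contact_force: [-0.9, -0.5, -0.3]
opening: 0.315
finger_force: 9.7
t22.78 tcp [ 0.5681 -0.0387  0.0974] yaw 1.442 turn [0. 0. 0.] shift [ 0.0009 -0.002   0.0489]
```

View pics/w6.png

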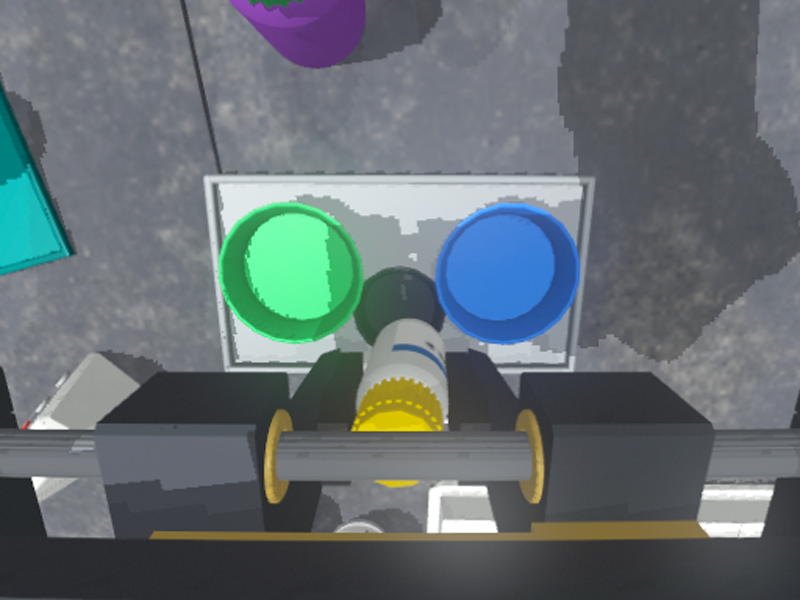

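```bash
python3 - <<'E'
from h import *
m=load("w6")
b=atz(m,508*.64,273*.64,.028);g=atz(m,290*.64,272*.64,.028);print(b,g,np.linalg.norm(b-g))
y=(b-g)/np.linalg.norm(b-g);print("black",(b+g)/2+.02*np.array([y[1],-y[0],0]))
c=np.array([.567,-.0405,.019]);print([(proj(m,c+[.0225*np.cos(a),.0225*np.sin(a),0])[0]/.64).round() for a in(0,np.pi/2,np.pi,-np.pi/2)])
E
```

```text
[0.55180742 0.01080878 0.028     ] [ 0.53870783 -0.08616018  0.028     ] 0.09784977411260216
black [ 0.56507759 -0.04035319  0.028     ]
[array([405., 356.]), array([446., 307.]), array([393., 267.]), array([353., 319.])]
```

```bash
python3 -m inch '-1 0.0013 -0.0017 0 0 0 0; -1 0 0 0.02 0 0 0; -1 0 0 0.015 0 0 0; -1 0 0 0.008 0 0 0; -1 0 0 0.004 0 0 0; -1 0 0 0 0 0 0; -1 0 0 0 0 0 0; -1 0 0 0 0 0 0'
```

```text
clock: 23.5
tool_pos: [0.5669, -0.0409, 0.0507]
eef_rot: [0.065, 0.998, 0.0, 0.001]
contact_force: [-0.3, 0.0, -0.9]
opening: 0.316
finger_force: 9.7
```

```bash
python3 -m inch '-1 0 0 0.0015 0 0 0; -1 0 0 0.0012 0 0 0; -1 0 0 0 0 0 0; -1 0 0 0 0 0 0; -1 0 0 0 0 0 0'; python3 -m inch '0.05 0 0 0 0 0 0; 0.05 0 0 0 0 0 0; 0.05 0 0 0 0 0 0; 0.05 0 0 0 0 0 0; 0.05 0 0 0 0 0 0; 0.05 0 0 -0.02 0 0 0; 0.05 0 0 -0.035 0 0 0; 0.05 0 0 -0.035 0 0 0; 0.05 0.025 0 -0.035 0 0 0; 0.05 0.025 0 -0.035 0 0 0; 0.05 0.03 0 -0.03 0 0 0; 0.3 0.03 0 0 0 0 0; 0.3 0 0 0 0 0 0; 0.3 0 0 0 0 0 0; 0.3 0 0 0 0 0 0'; python3 -c "
from h import *
delta(.4765,-.3475,.2,-.127)
p,d=snapshot('scene'); cv2.imwrite('pics/s2.png',p[120:260,100:420,::-1].repeat(2,0).repeat(2,1))
wrist('w7')"
```

```text
clock: 23.92
tool_pos: [0.5665, -0.041, 0.0474]
eef_rot: [0.065, 0.998, 0.0, 0.0]
contact_force: [0.6, 0.0, 2.4]
opening: 0.312
finger_force: 9.7
clock: 25.17
tool_pos: [0.46, -0.0272, 0.2344]
eef_rot: [0.065, 0.998, 0.0, 0.0]
contact_force: [0.4, 0.8, 0.3]
opening: 0.654
finger_force: 0.0
t25.17 tcp [ 0.46   -0.0272  0.2344] yaw 1.441 turn [1.000e-03 1.000e-03 1.568e+00] shift [-0.3156  0.0569  0.0344]
```

View pics/s2.png

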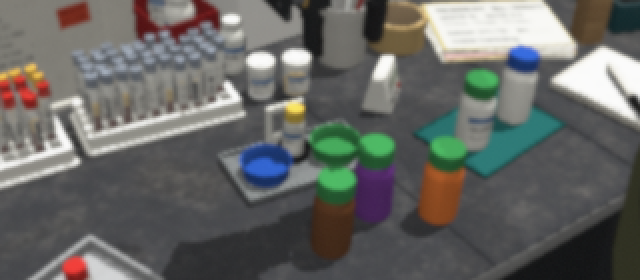

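Yellow is seated upright in the black cup. Turn back and fetch green (same TCP poses as before).

```bash
python3 -m inch '0.6 0 0 0 0 0 0.1; 0.6 0 0 0 0 0 0.1225; 0.6 0 0 0 0 0 0.1225; 0.6 0 0 0 0 0 0.1225; 0.6 0 0 0 0 0 0.1225; 0.6 0 0 0 0 0 0.1225; 0.6 0 0 0 0 0 0.1225; 0.6 0 0 0 0 0 0.1225; 0.6 0 0 0 0 0 0.1225; 0.6 0 0 0 0 0 0.1225; 0.6 0 0 0 0 0 0.1225; 0.6 0 0 0 0 0 0.1225; 0.6 0 0 0 0 0 0.1205; 0.6 0 0 0 0 0 0'; python3 -c "
from h import *
delta(.4625,-.2539,.2,-.127)"
```

```text
clock: 26.43
tool_pos: [0.4602, -0.0268, 0.2338]
eef_rot: [0.751, 0.66, -0.0, 0.0]
contact_force: [-1.0, -0.1, 0.3]
opening: 0.803
finger_force: 0.0
t26.43 tcp [ 0.4602 -0.0268  0.2338] yaw -0.130 turn [-0.     0.    -0.003] shift [-0.225   0.031   0.0338]
```

```bash
python3 -m inch '0.6 -0.02 0.003 0 0 0 -0.002; 0.6 -0.035 0.005 0 0 0 0; 0.6 -0.035 0.005 0 0 0 0; 0.6 -0.035 0.005 0 0 0 0; 0.6 -0.035 0.005 0 0 0 0; 0.6 -0.035 0.005 0 0 0 0; 0.6 -0.02 0.002 0 0 0 0; 0.6 -0.01 0.001 0 0 0 0; 0.6 0 0 0.034 0 0 0; 0.6 0 0 0 0 0 0; 0.6 0 0 0 0 0 0'; python3 -c "
from h import *
delta(.4625,-.2539,.0575,-.127)"
```

```text
clock: 27.35
tool_pos: [0.4612, -0.2524, 0.1992]
eef_rot: [0.749, 0.663, -0.0, -0.002]
contact_force: [-0.9, 0.1, 0.5]
opening: 0.798
finger_force: 0.0
t27.35 tcp [ 0.4612 -0.2524  0.1992] yaw -0.122 turn [-0.004 -0.002  0.005] shift [-0.0013  0.0015  0.1417]
```

```bash
python3 -m inch '0.6 -0.001 0.001 0.025 0 0 0; 0.6 0 0 0.036 0 0 0; 0.6 0 0 0.036 0 0 0; 0.6 0 0 0.026 0 0 0; 0.6 0 0 0.014 0 0 0; 0.6 0 0 0.004 0 0 0; 0.6 0 0 0 0 0 0; 0.6 0 0 0 0 0 0; -1 0 0 0 0 0 0; -1 0 0 0 0 0 0; -1 0 0 0 0 0 0; -1 0 0 0 0 0 0; -1 0 0 0 0 0 0; -1 0 0 0 0 0 0; -1 0 0 0 0 0 0' 20; python3 -m inch '-1 0 0 -0.015 0 0 0; -1 0 0 -0.03 0 0 0; -1 0 0 -0.04 0 0 0; -1 0 0 -0.04 0 0 0; -1 0 0 -0.02 0 0 0; -1 0 0 0 0 0 0'; python3 -c "
from h import *
delta(.5405,-.085,.067,-.127)"
```

```text
clock: 28.6
tool_pos: [0.4629, -0.2555, 0.06]
eef_rot: [0.75, 0.662, 0.0, 0.0]
contact_force: [-0.7, 0.4, 6.2]
opening: 0.509
finger_force: 20.0
clock: 29.1
tool_pos: [0.4653, -0.2564, 0.2087]
eef_rot: [0.75, 0.661, 0.002, 0.004]
contact_force: [0.2, -0.4, -0.5]
opening: 0.505
finger_force: 20.0
t29.10 tcp [ 0.4653 -0.2564  0.2087] yaw -0.125 turn [0.009 0.002 0.002] shift [0.1795 0.0529 0.1417]
```

```bash
python3 -m inch '-1 0.02 0.006 0 0 0 0; -1 0.035 0.0105 0 0 0 0; -1 0.035 0.0105 0 0 0 0; -1 0.035 0.0105 0 0 0 0; -1 0.03 0.009 0 0 0 0; -1 0.016 0.005 0 0 0 0; -1 0.009 0.0015 0 0 0 0; -1 0 0 0 0 0 0; -1 0 0 0 0 0 0; -1 0 0 0.035 0 0 0; -1 0 0 0.035 0 0 0; -1 0 0 0.02 0 0 0; -1 0 0 0 0 0 0; -1 0 0 0 0 0 0; -1 0 0 0 0 0 0'; python3 -c "
from h import *
delta(.5405,-.085,.0695,-.127); wrist('w8')"
```

```text
clock: 30.35
tool_pos: [0.5382, -0.0848, 0.1154]
eef_rot: [0.751, 0.661, 0.0, 0.001]
contact_force: [0.5, -0.4, -0.8]
opening: 0.505
finger_force: 20.0
t30.35 tcp [ 0.5382 -0.0848  0.1154] yaw -0.127 turn [ 0.001  0.001 -0.   ] shift [0.0001 0.0023 0.0459]
```

View pics/w8.png

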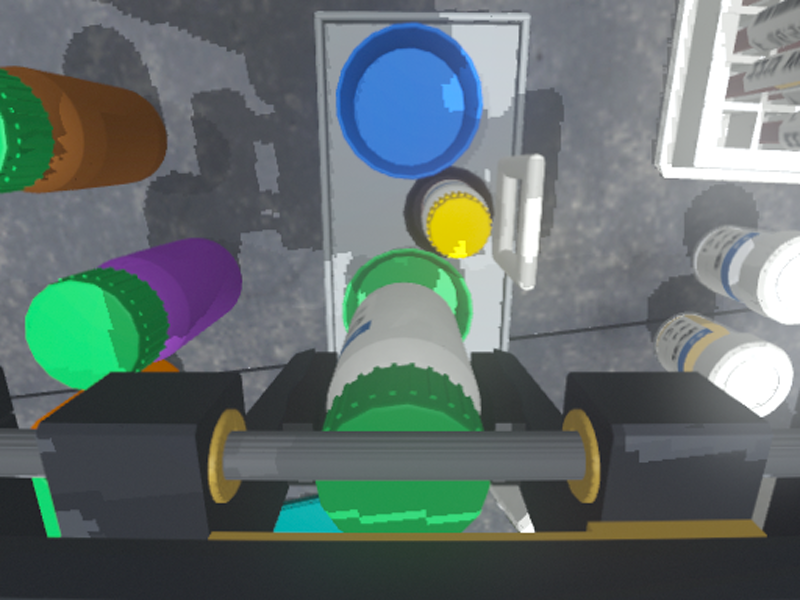

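```bash
python3 - <<'E'
from h import *
m=load("w8");T=np.array([.5382,-.0848,.1154])
y=np.array([.127,.992,0])
for zz,rad in ((.044,.021),(-.057,.023)): print((proj(m,[T+[0,0,zz]+s*rad*y for s in(1,-1)])/.64).round())
for c in ((.5405,-.0866),(.5538,.0108)):
  print((proj(m,[np.array([*c,.028])+s*.033*y for s in(1,-1)])/.64).round())
E
```

```text
[[402. 400.]
 [402. 556.]]
[[402. 280.]
 [402. 379.]]
[[407. 247.]
 [407. 373.]]
[[410.  20.]
 [409. 178.]]
```

```bash
python3 -m inch '-1 -0.001 0.0022 0 0 0 0; -1 0 0 0.02 0 0 0; -1 0 0 0.014 0 0 0; -1 0 0 0.008 0 0 0; -1 0 0 0.003 0 0 0; -1 0 0 0 0 0 0; -1 0 0 0 0 0 0; -1 0 0 0 0 0 0'
```

```text
clock: 31.07
tool_pos: [0.5406, -0.0846, 0.0702]
eef_rot: [0.75, 0.662, 0.001, 0.001]
contact_force: [-0.3, 0.5, -0.7]
opening: 0.507
finger_force: 20.0
```

```bash
python3 -m inch '-1 0 0 0.0015 0 0 0; -1 0 0 0.0015 0 0 0; -1 0 0 0 0 0 0; -1 0 0 0 0 0 0; -1 0 0 0 0 0 0'; python3 -m inch '0.6 0 0 0 0 0 0; 0.6 0 0 0 0 0 0; 0.6 0 0 0 0 0 0; 0.6 0 0 0 0 0 0; 0.6 0 0 0 0 0 0; 0.6 0 0 -0.03 0 0 0; 0.6 0 0 -0.04 0 0 0; 0.6 0 0 -0.04 0 0 0; 0.6 0 0 -0.03 0 0 0; 0.6 0 0 0 0 0 0; 0.6 0 0 0 0 0 0'; python3 -c "
from h import *
delta(.4757,-.3481,.2)"
```

```text
clock: 31.48
tool_pos: [0.5403, -0.0846, 0.067]
eef_rot: [0.75, 0.662, 0.0, 0.0]
contact_force: [-1.0, 0.3, 6.2]
opening: 0.51
finger_force: 20.0
clock: 32.4
tool_pos: [0.5409, -0.0847, 0.208]
eef_rot: [0.75, 0.661, 0.001, 0.001]
contact_force: [-0.1, -0.6, 0.1]
opening: 0.8
finger_force: 0.0
t32.40 tcp [ 0.5409 -0.0847  0.208 ] yaw -0.125 turn [0. 0. 0.] shift [-0.2695 -0.0318  0.0078]
```

Green placed (6 N contact before release). Now blue.

```bash
python3 -m inch '0.6 -0.02 -0.0025 0 0 0 -0.002; 0.6 -0.035 -0.004 0 0 0 0; 0.6 -0.035 -0.004 0 0 0 0; 0.6 -0.035 -0.004 0 0 0 0; 0.6 -0.035 -0.004 0 0 0 0; 0.6 -0.035 -0.004 0 0 0 0; 0.6 -0.035 -0.004 0 0 0 0; 0.6 -0.025 -0.0035 0 0 0 0; 0.6 -0.0145 -0.002 0.008 0 0 0; 0.6 0 0 0 0 0 0; 0.6 0 0 0 0 0 0'; python3 -c "
from h import *
delta(.4757,-.3481,.059,-.127)"
```

```text
clock: 33.32
tool_pos: [0.4744, -0.3466, 0.1965]
eef_rot: [0.749, 0.662, 0.0, -0.002]
contact_force: [0.7, 0.7, 0.0]
opening: 0.796
finger_force: 0.0
t33.32 tcp [ 0.4744 -0.3466  0.1965] yaw -0.123 turn [-0.003 -0.003  0.004] shift [-0.0013  0.0015  0.1375]
```

```bash
python3 -m inch '0.6 0 0.0005 0.025 0 0 0; 0.6 0 0 0.036 0 0 0; 0.6 0 0 0.036 0 0 0; 0.6 0 0 0.024 0 0 0; 0.6 0 0 0.013 0 0 0; 0.6 0 0 0.004 0 0 0; 0.6 0 0 0 0 0 0; 0.6 0 0 0 0 0 0; -1 0 0 0 0 0 0; -1 0 0 0 0 0 0; -1 0 0 0 0 0 0; -1 0 0 0 0 0 0; -1 0 0 0 0 0 0; -1 0 0 0 0 0 0; -1 0 0 0 0 0 0' 20; python3 -m inch '-1 0 0 -0.015 0 0 0; -1 0 0 -0.03 0 0 0; -1 0 0 -0.04 0 0 0; -1 0 0 -0.04 0 0 0; -1 0 0 -0.04 0 0 0; -1 0 0 -0.015 0 0 0; -1 0 0 0 0 0 0; -1 0 0 0 0 0 0'; python3 -c "
from h import *
delta(.5538,.0105,.1155,-.127)"
```

```text
clock: 34.57
tool_pos: [0.4757, -0.3484, 0.0611]
eef_rot: [0.749, 0.662, 0.0, 0.0]
contact_force: [-0.9, 0.7, 6.3]
opening: 0.509
finger_force: 19.9
clock: 35.23
tool_pos: [0.4754, -0.3482, 0.2405]
eef_rot: [0.749, 0.662, 0.0, 0.0]
contact_force: [0.7, -0.2, -1.6]
opening: 0.507
finger_force: 19.9
t35.23 tcp [ 0.4754 -0.3482  0.2405] yaw -0.123 turn [0.001 0.    0.004] shift [0.3658 0.0323 0.125 ]
```

```bash
python3 -m inch '-1 0 0 0 0 0 0.004; -1 0.02 0.0018 0 0 0 0; -1 0.035 0.0031 0 0 0 0; -1 0.035 0.0031 0 0 0 0; -1 0.035 0.0031 0 0 0 0; -1 0.035 0.0031 0 0 0 0; -1 0.035 0.0031 0 0 0 0; -1 0.035 0.0031 0 0 0 0; -1 0.035 0.0031 0 0 0 0; -1 0.035 0.0031 0 0 0 0; -1 0.035 0.0031 0 0 0 0; -1 0.02 0.0018 0 0 0 0; -1 0.0108 0.0009 0 0 0 0; -1 0 0 0 0 0 0; -1 0 0 0 0 0 0; -1 0 0 0.035 0 0 0; -1 0 0 0.035 0 0 0; -1 0 0 0.035 0 0 0; -1 0 0 0.02 0 0 0; -1 0 0 0 0 0 0'; python3 -m inch '-1 0 0 0 0 0 0; -1 0 0 0 0 0 0'; python3 -c "
from h import *
delta(.5538,.0112,.072,-.127); wrist('w9')
m=load('w9');T=get_state()['tool_pos'];y=np.array([.127,.992,0])
print((proj(m,[T+[0,0,-.058]+s*.023*y for s in(1,-1)])/.64).round(),(proj(m,[np.array([.5538,.0108,.028])+s*.033*y for s in(1,-1)])/.64).round())"
```

```text
clock: 36.9
tool_pos: [0.5504, 0.007, 0.1111]
eef_rot: [0.752, 0.659, -0.005, -0.002]
contact_force: [-0.6, -0.0, -0.3]
opening: 0.512
finger_force: 19.9
clock: 37.07
tool_pos: [0.5548, 0.0091, 0.1165]
eef_rot: [0.751, 0.66, 0.0, 0.001]
contact_force: [0.7, -0.4, -0.6]
opening: 0.507
finger_force: 19.9
t37.07 tcp [0.5548 0.0091 0.1165] yaw -0.129 turn [ 0.002  0.    -0.002] shift [ 0.002  -0.0012  0.0445]
[[403. 278.]
 [403. 377.]] [[400. 241.]
 [400. 367.]]
```

View pics/w9.png

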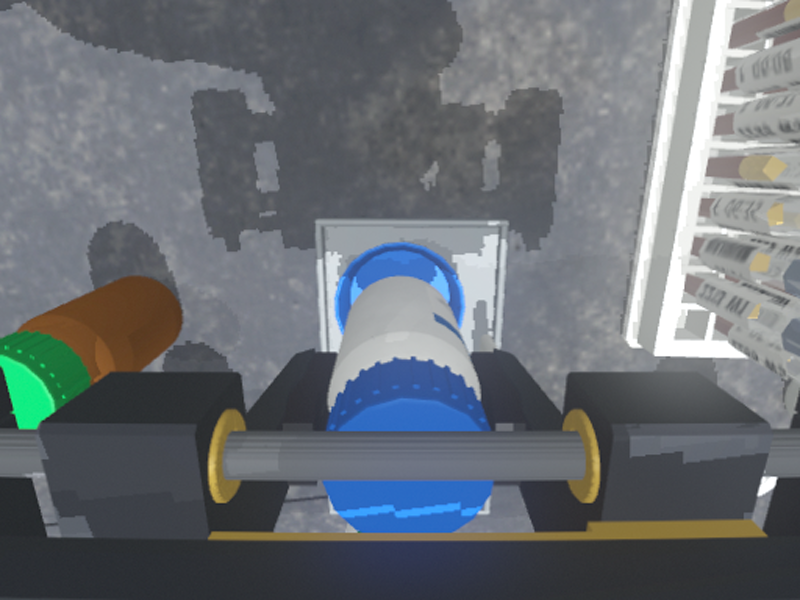

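Foot front edge (402,277) matches the prediction, and the rim (400,242) too. Small correction, then seat.

```bash
python3 -m inch '-1 0.0018 -0.001 0 0 0 0; -1 0 0 0.02 0 0 0; -1 0 0 0.014 0 0 0; -1 0 0 0.008 0 0 0; -1 0 0 0.003 0 0 0; -1 0 0 0 0 0 0; -1 0 0 0 0 0 0; -1 0 0 0 0 0 0'
```

```text
clock: 37.78
tool_pos: [0.5537, 0.0124, 0.0712]
eef_rot: [0.751, 0.661, 0.0, 0.0]
contact_force: [0.7, -1.4, -1.7]
opening: 0.513
finger_force: 19.9
```

```bash
python3 -m inch '-1 -0.001 0 0.0015 0 0 0; -1 0 0 0.0015 0 0 0; -1 0 0 0.0003 0 0 0; -1 0 0 0 0 0 0; -1 0 0 0 0 0 0'; python3 -m inch '0.6 0 0 0 0 0 0; 0.6 0 0 0 0 0 0; 0.6 0 0 0 0 0 0; 0.6 0 0 0 0 0 0; 0.6 0 0 0 0 0 0; 0.6 0 0 -0.03 0 0 0; 0.6 0 0 -0.04 0 0 0; 0.6 0 0 -0.04 0 0 0; 0.6 0 0 -0.04 0 0 0; 0.6 -0.035 0 -0.03 0 0 0;  0.6 -0.035 0 0 0 0 0; 0.6 0 0 0 0 0 0; 0.6 0 0 0 0 0 0; 0.6 0 0 0 0 0 0'; python3 -c "
from h import *
wrist('w10')"
```

```text
clock: 38.2
tool_pos: [0.5536, 0.0118, 0.068]
eef_rot: [0.75, 0.661, 0.001, 0.0]
contact_force: [-0.7, -0.3, 5.9]
opening: 0.508
finger_force: 19.9
clock: 39.37
tool_pos: [0.5444, -0.0543, 0.2439]
eef_rot: [0.751, 0.661, -0.0, -0.0]
contact_force: [-0.5, 0.2, -0.2]
opening: 0.803
finger_force: 0.0
```

View pics/w10.png

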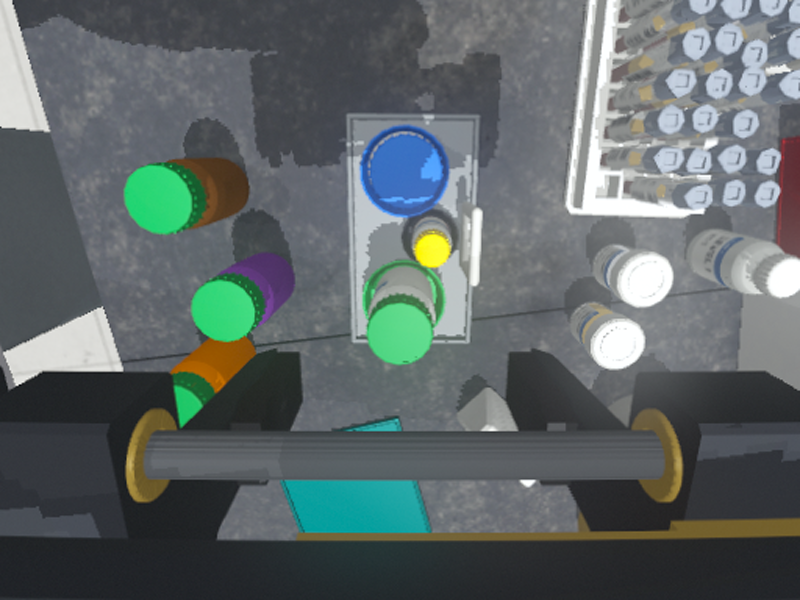

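Blue (404,170), yellow (432,250) and green (400,332) sit in their cups; I check cap heights by depth and hand in if they are right.

```bash
python3 - <<'E'
from h import *
m=load("w10");d=m["d"];h=[dep(m,d,u*.64,v*.64) for u,v in((404,165),(400,332),(432,250))]
print(np.round(h,4))
if abs(h[0][2]-.11)<.004 and abs(h[1][2]-.11)<.004 and abs(h[2][2]-.08)<.004: print(r.finish_job())
E
```

```text
[[ 0.5539  0.015   0.11  ]
 [ 0.539  -0.0823  0.1103]
 [ 0.5653 -0.0401  0.0791]]
the job is handed in; nothing more can be done
None
```

The control bottle is changed and the job is handed in at about 39 s of the 136 s: yellow is seated in the black cup, red stands in the steel tray, and blue and green are back in their own cups. The last wrist picture and its cap heights agree for the three in the carrier; the verdict itself was not reported back.

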